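# Trip-test the bench supply switch

## Task

Do the start-of-shift trip test on the grey supply switch box, which stands tripped with its paddle up: press the square reset button fully in, then push the sprung paddle down until its catch holds it; press the round test button fully in so that the paddle jumps up, then reset the switch and latch the paddle down again, and leave it like that. Press the buttons one at a time and leave the tools lying round the box where they are.

Things in the scene. Friction and masses are not known exactly. Their poses are not given: they have to be found in the camera images.
- switch_box: Grey cast box, fixed to the bench: 150 (x) x 200 (y) x 75 mm high, foot flange 172 x 236 x 7 mm. Origin: centre of the underside; x to its rear (paddle hinge, conduit), y to its left (the side with the buttons), z up. Place and yaw vary. In this frame (mm): reset button (-32, 60), test button (32, 60), paddle hinge axis along y at (60, -45, 88).
- reset_top (a point): Centre of the top of the RESET button: black square cap 36 x 36 mm, on the left half of the cover, nearer the front (the side to which the paddle's free end points). Top 96 mm above the bench; pressed straight down 8.3 mm (about 4 N) in a bezel that stands 81 mm high; springs back. Pressing it fully sets the trip shaft.
- test_top (a point): Centre of the top of the TEST button: black round mushroom cap 38 mm across, 64 mm behind the reset button. Top 96 mm above the bench; travel 8.3 mm straight down (about 4 N); springs back. Pressing it fully trips the switch: the catch lets go and the paddle jumps up.
- paddle_press (a point): Middle of the ribbed black pad at the free end of the paddle, on its upper face: the place to press. It lies 92 mm from the hinge axis. With the paddle up it is about 144 mm above the bench, when latched about 97 mm, at the stop about 90 mm; on the way down it moves about 18 mm towards the front of the box.
- paddle_hinge (a joint): Angle of the paddle (dark grey metal lever 118 mm long, 46 mm wide, on the right half of the cover), rad: 0 = up (off; it is sprung to this), 0.55 = held down by its catch (on, level), 0.63 = stop. Press it past 0.60 (about 6 mm below the latched height at the pad; 2 to 6 N, then a hard stop) for the catch to snap over. The catch holds only if the switch has been reset; else the paddle springs up.
- paddle: The paddle itself, with its pad. Origin on the hinge axis; x along the paddle away from the free end, z out of its upper face.
- reset (a joint): Travel of the square reset button, m: 0 = out, 0.0083 = fully in.
- test (a joint): Travel of the round test button, m: 0 = out, 0.0083 = fully in.
- trip_shaft (a joint): Angle of the trip shaft inside the box, rad: 0 = tripped, 0.23 = set. It snaps to one end or the other. A small steel pointer in the slot between the two buttons shows it: towards the test button = tripped, towards the reset button = set.
- pliers: Pliers, 181 mm long, lying on the bench to the right of the box. Origin at the centre of its underside. To be left alone.
- try_square: Engineer's try square, 138 x 173 x 14 mm, lying to the left of the box. Origin at the centre of its underside. To be left alone.
- c_clamp: C clamp, 80 x 185 x 22 mm, lying behind the box. Origin at the centre of its underside. To be left alone.

How it is judged:
By the outcome, as a careful person would: the job done as asked, in the order asked, and still so for the second after the job is handed in, with the robot touching nothing.
It also fails if it takes over 48 s, if anything falls off the work surface, if the arm or the gripper's body presses on something with over 40 N, if the wrist force passes 120 N, or if a joint passes its speed limit or range.

## Robot

A 7-joint arm with a two-finger parallel gripper is mounted at the origin on a cart in front of the work surface, level with it; the furniture and walls round the work are solid. World frame = base frame: x ahead of the robot, y to its left, z up, the work surface at z = 0. Lengths are in m, angles in rad, forces in N, time in s.
With the tool pointing down it reaches from about 0.425 to 0.95 m from the base axis. Payload 4.7 kg.
Tool frame: the origin (TCP) lies where the fingers leave the gripper's body, on its centre line; the fingertips stand 70 mm ahead of it and the grasp point (between the pads) lies 51 mm ahead of it; z points along the fingers, y is the direction in which the jaws open and shut (so a half turn about z gives the same grasp; the last joint's range is limited). The gripper opens to 87 mm and grips with 3 to 60 N. Pads are 19 mm wide; open, the fingers measure 117 mm over their backs; the gripper's body (75 mm by 190 mm) begins 51 mm behind the grasp point.
Start: joints at [1.228, 0.469, -0.049, 1.532, 0.024, 1.141, -0.082], TCP at [0.208, -0.642, 0.292] pointing down, gripper open.
Joint ranges: [-2.59, 2.59], [-0.33, 1.99], [-1.39, 1.29], [0.1, 2.45], [-1.04, 4.18], [0.21, 1.99], [-2.66, 2.66]. Speed limits (rad/s): [2.57, 2.57, 3.14, 3.14, 3.14, 3.14, 3.14].

## Interface

Orientations are given as a unit quaternion [x, y, z, w].
In Python, from plant import r gives the robot as it stands.
- The arm moves only by the shell command python3 -m pendant 'ROWS' [FORCE]. ROWS is a JSON object of lists of equal length, an entry for each row: "dp": the shift along the tool's x, y, z in cm, a list of three; "turn": the turn, a rotation vector about the tool's x, y, z in degrees, a list of three; "jaw": the opening, from 0 (shut) to 1 (fully open). In form: {"dp": [[x, y, z], ...], "turn": [[wx, wy, wz], ...], "jaw": [jaw, ...]}. A call has exactly 8 rows; each row shifts and turns the commanded pose from where the row before left it, along the tool's axes as they then stand; what a row does not reach is not made up. A row lasts 1/8 s, in which the tool goes at most 62.5 mm and 10.7 degrees, less where a joint would pass 70% of its speed; a pose out of reach is approached as far as the arm can. A call is refused whole if a number of a shift passes 6.25 or a number of a turn 10.7, either way. A call with a gripper value outside its range is refused whole. The fingers move at their own pace and stop on an object; FORCE is the grip in N (left out, the last holds). Time passes only in rows, so rows that do not move let the fingers close, or fill a call up. It gives the time, the measured TCP pose, the force and the opening at its end, in the units of the state.
- r.get_state(): the state, without advancing time (a new reading comes with each control period).
- r.get_image(name): name is "scene" or "top" or "wrist"; returns a dict with "pixels" (420x560x3 uint8, red, green, blue), "depth" (420x560 float32, m along the optical axis (not along the pixel's ray), 0 where there is no reading), "fx", "fy", "cx", "cy" (pixels), "extrinsics" (4x4, takes a point from world to camera coordinates). Camera axes: x right, y up, looking along -z (the intrinsics and any distortion apply to the point x, -y, -z); pixel columns grow to the right and rows downward; lengths in m; the calibration is good to about 2 mm. A picture is of the moment at which its call begins.
- r.job_done(): hands the job in, once; it reports no verdict.
Trained networks look in a picture, given as the dict that the camera call returned (one of the last four; its "shot" number tells which), for a name from the list of things; names that differ only in an ending like _2 or _b are one class to them, and where a whole thing is asked for, a point or a joint stands for the part that bears it (a point fixed in the world has none). Each returns a list of dicts, best first, with "conf" (0 to 1); they miss things now and then, are a little off and sometimes report something else, mostly with a low value. They report only what shows in the picture. A call takes as long as a camera call.
- r.boxes_of(name, picture): "point" ([x, y, z] in m, in world coordinates, good to about 4 mm: the middle of the surface that is visible of it).
The state is a dict: "t": time; "q": joint angles; "qvel": joint speeds; "effort": joint torques, N m; "eef_pos": TCP position; "tcp_rot": TCP orientation; "contact_force": force on the tool from outside, world axes, zero at the start; "moment": the same for the moment, N m; "finger_gap": finger opening in m.
Only numpy, scipy, OpenCV 4.12 (cv2) and the standard library are available. Lean on these libraries where they do the work, as an engineer would, in place of code of your own. Each camera call takes 0.05 s, during which the arm holds its last target. There are 200 camera calls.

## Working session

There is one attempt and no reset: what is moved stays moved. The work goes in short steps, Python scripts to look and compute and a shell command to move; the robot and the scene stay as the last step left them, time stands still between calls to the robot, and variables do not carry over. Pictures are saved under pics/ and viewed, about 8 in all and at most 12, crops included, and the job is handed in when it is done.

```bash
mkdir -p pics; ls; python3 - <<'E'
from plant import r
import cv2
s=r.get_state(); print({k:s[k] for k in ("t","eef_pos","tcp_rot","contact_force","finger_gap")})
for c in ("top","scene"):
    p=r.get_image(c); cv2.imwrite(f"pics/{c}0.png",p["pixels"][:,:,::-1])
    for n in ("switch_box","reset_top","test_top","paddle_press","pliers","try_square","c_clamp"):
        print(c,n,[(b["point"],b["conf"]) for b in r.boxes_of(n,p)[:2]])
E
```

```text
pics
{'t': 0.0, 'eef_pos': array([ 0.20822407, -0.64158121,  0.29115878]), 'tcp_rot': array([ 9.87714904e-01,  1.56263361e-01, -1.91525556e-04, -9.97263969e-04]), 'contact_force': array([ 0.26152763, -0.49939038, -0.49119166]), 'finger_gap': 0.0870461787542805}
top switch_box [([0.4993, -0.0775, 0.0771], 0.92), ([0.515, -0.124, 0.1258], 0.74)]
top reset_top [([0.4686, -0.0159, 0.0966], 0.77)]
top test_top [([0.534, -0.0199, 0.0993], 0.72)]
top paddle_press [([0.5141, -0.124, 0.1199], 0.95)]
top pliers [([0.4599, -0.285, 0.0132], 0.68)]
top try_square [([0.4781, 0.1908, 0.0058], 0.64)]
top c_clamp [([0.6868, -0.0014, 0.0139], 0.97)]
scene switch_box [([0.4831, -0.0411, 0.0762], 0.67), ([0.6807, 0.0075, 0.0103], 0.33)]
scene reset_top []
scene test_top [([0.5339, -0.013, 0.0984], 0.7)]
scene paddle_press [([0.5037, -0.1167, 0.1223], 0.67)]
scene pliers [([0.4422, -0.2871, 0.0101], 0.86)]
scene try_square [([0.4728, 0.1992, 0.0052], 0.95)]
scene c_clamp [([0.6813, 0.0093, 0.0074], 0.91)]
```

View pics/top0.png

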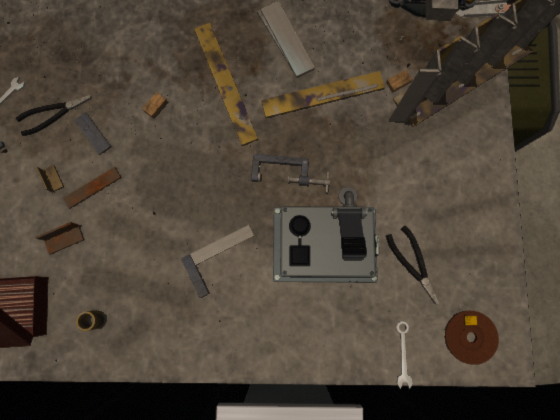

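```bash
cat > h.py <<'E'
import numpy as np
def world(p):
    h,w=p["depth"].shape; u,v=np.meshgrid(np.arange(w),np.arange(h)); d=p["depth"]
    c=np.stack([(u-p["cx"])/p["fx"]*d,-(v-p["cy"])/p["fy"]*d,-d,np.ones_like(d)],-1)
    return (c@np.linalg.inv(p["extrinsics"]).T)[...,:3], d>0
E
python3 - <<'E'
from plant import r
import cv2, numpy as np
from h import world
p=r.get_image("top"); P,ok=world(p)
z=P[...,2]; near=ok&(abs(P[...,0]-.5)<.16)&(abs(P[...,1]+.08)<.16)
for lo,hi,n in ((.068,.2,"box"),(.0905,.101,"caps"),(.12,.16,"hi")):
    m=(near&(z>lo)&(z<hi)).astype(np.uint8)
    k,l,st,_=cv2.connectedComponentsWithStats(m)
    for i in range(1,k):
        if st[i,4]>25:
            q=P[l==i]; rc=cv2.minAreaRect(q[:,:2].astype(np.float32)*1000); print(n,st[i],q.mean(0).round(4),rc,np.percentile(q[:,2],[5,50,95]).round(4))
E
```

```text
box [ 281  206   95   71 6518] [ 0.4997 -0.078   0.0852] ((503.3880310058594, -80.42581176757812), (151.71939086914062, 200.3608856201172), 0.24991248548030853) [0.0715 0.0751 0.1427]
caps [331 208  36  12 286] [ 0.5599 -0.1236  0.0957] ((558.3692626953125, -123.69795227050781), (24.267295837402344, 74.3551254272461), 0.6982351541519165) [0.0918 0.0956 0.0996]
caps [291 216  18  18 242] [ 0.5339 -0.0197  0.0947] ((533.7134399414062, -19.666086196899414), (35.76606750488281, 36.39985656738281), 57.64493942260742) [0.0922 0.0947 0.0976]
caps [291 247  18  17 287] [ 0.47   -0.0198  0.095 ] ((470.2099304199219, -19.286314010620117), (35.5816535949707, 33.61806106567383), 89.94996643066406) [0.092  0.095  0.0978]
hi [341 229  26  29 630] [ 0.4888 -0.1242  0.1409] ((492.20208740234375, -124.58643341064453), (48.077632904052734, 59.416683197021484), 89.86103057861328) [0.1218 0.143  0.1533]
```

The top view shows the box at about (325,243) with almost no yaw, and the paddle up at about (352,240). Reset is at (300,256) and test at (300,226). I'll swing in along an arc with the jaws shut and the gripper's long side along world x, so that the body clears the raised paddle.

```bash
python3 -m pendant '{"dp":[[5,-2,0],[5,-2,0],[5,-2,0],[4.5,-2,0],[4.5,-2,0],[4.5,-2,0],[4,-2,0],[4,-2,0]],"turn":[[0,0,-4.5],[0,0,-4.5],[0,0,-4.5],[0,0,-4.5],[0,0,-4.5],[0,0,-4.5],[0,0,-4.5],[0,0,-4.5]],"jaw":[0,0,0,0,0,0,0,0]}' 20
```

```text
t: 1.85
eef_pos: [0.4232, -0.3145, 0.2925]
tcp_rot: [0.89, 0.455, 0.0, 0.0]
contact_force: [0.9, 0.6, -0.5]
finger_gap: 0.015
```

```bash
python3 -m pendant '{"dp":[[3.7,-0.6,0],[3.7,-0.6,0],[3.7,-0.6,0],[3.7,-0.6,0],[3.7,-0.6,0],[3.7,-0.6,0],[3.7,-0.6,0],[3.7,-0.6,0]],"turn":[[0,0,-4.5],[0,0,-4.5],[0,0,-4.5],[0,0,-4.5],[0,0,-4.5],[0,0,-4.5],[0,0,-4.5],[0,0,-4.5]],"jaw":[0,0,0,0,0,0,0,0]}'
python3 - <<'E'
from plant import r
from scipy.spatial.transform import Rotation as R
import cv2
s=r.get_state(); print(s["eef_pos"],R.from_quat(s["tcp_rot"]).as_matrix().round(3),s["q"].round(2))
p=r.get_image("wrist"); cv2.imwrite("pics/w1.png",p["pixels"][:,:,::-1])
for n in ("reset_top","test_top","paddle_press"): print(n,[(b["point"],b["conf"]) for b in r.boxes_of(n,p)[:1]])
E
```

```text
t: 2.85
eef_pos: [0.4793, -0.0253, 0.2925]
tcp_rot: [0.706, 0.708, 0.0, 0.0]
contact_force: [-0.2, 0.0, -0.8]
finger_gap: 0.0009
[ 0.47925775 -0.02525827  0.29249978] [[-0.002  1.     0.001]
 [ 1.     0.002 -0.   ]
 [-0.     0.001 -1.   ]] [ 0.5   0.2  -0.6   1.95  0.13  1.03 -0.16]
reset_top [([0.4645, -0.015, 0.1009], 0.59)]
test_top [([0.5343, -0.0163, 0.0962], 0.67)]
paddle_press [([0.4779, -0.1055, 0.1539], 0.49)]
```

View pics/w1.png

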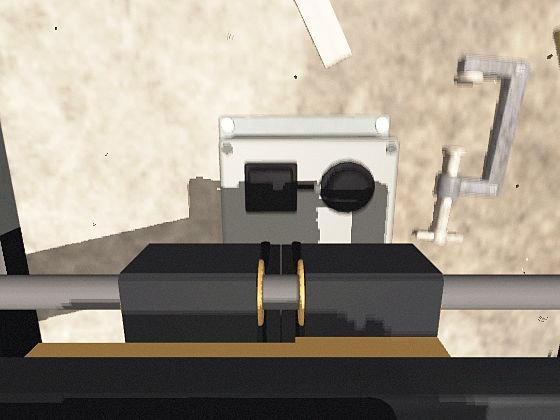

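The wrist view shows the reset cap at about (270,187), the test cap at (347,187), and the pointer between them. Both caps agree with the estimates to within a few mm. Next I'll press reset.

```bash
python3 -m pendant '{"dp":[[0.6,-1.0,3],[0,0,3],[0,0,3],[0,0,3],[0,0,0.8],[0,0,0.5],[0,0,0.3],[0,0,0]],"turn":[[0,0,0],[0,0,0],[0,0,0],[0,0,0],[0,0,0],[0,0,0],[0,0,0],[0,0,0]],"jaw":[0,0,0,0,0,0,0,0]}'
```

```text
t: 4.05
eef_pos: [0.4696, -0.0212, 0.1578]
tcp_rot: [0.708, 0.707, -0.0, 0.001]
contact_force: [-4.2, -1.8, 8.4]
finger_gap: 0.0008
```

```bash
python3 -m pendant '{"dp":[[0,0,0.1],[0,0,0.1],[0,0,0],[0,0,-2],[0,0,-3],[0,0,-4],[0,0,-4],[0,0,0]],"turn":[[0,0,0],[0,0,0],[0,0,0],[0,0,0],[0,0,0],[0,0,0],[0,0,0],[0,0,0]],"jaw":[0,0,0,0,0,0,0,0]}'
python3 - <<'E'
from plant import r
import cv2
p=r.get_image("wrist"); a=p["pixels"][:,:,::-1]; cv2.imwrite("pics/w2.png",cv2.resize(a[100:260,180:460],None,fx=2.5,fy=2.5,interpolation=cv2.INTER_CUBIC))
E
```

```text
t: 5.05
eef_pos: [0.4715, -0.0201, 0.2882]
tcp_rot: [0.707, 0.707, 0.003, 0.004]
contact_force: [0.8, -0.2, -0.5]
finger_gap: 0.0001
```

View pics/w2.png

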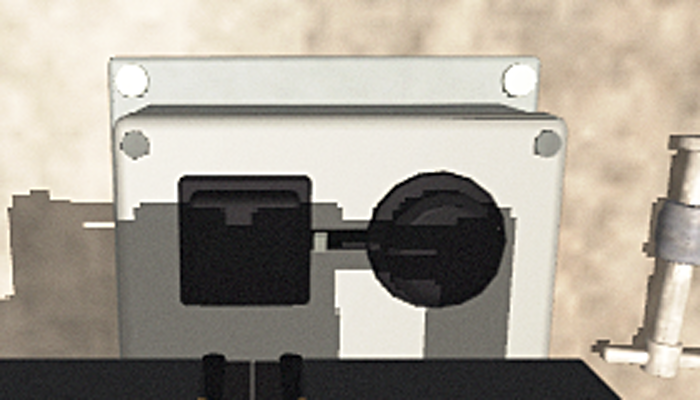

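The pointer at (320,240) in the crop has moved to the reset side, so the trip shaft is set. Next is the paddle: first go above the pad.

```bash
python3 -m pendant '{"dp":[[-3.5,0.5,0],[-3.5,0.5,0],[-3.5,0.3,0],[0,0,2],[0,0,2],[0,0,1],[0,0,0],[0,0,0]],"turn":[[0,0,0],[0,0,0],[0,0,0],[0,0,0],[0,0,0],[0,0,0],[0,0,0],[0,0,0]],"jaw":[0,0,0,0,0,0,0,0]}'
python3 - <<'E'
from plant import r
p=r.get_image("wrist")
s=r.get_state();print(s["eef_pos"],s["contact_force"])
print([(b["point"],b["conf"]) for b in r.boxes_of("paddle_press",p)[:1]])
E
```

```text
t: 6.1
eef_pos: [0.4826, -0.1254, 0.2347]
tcp_rot: [0.707, 0.707, 0.0, 0.0]
contact_force: [0.0, -0.5, -0.4]
finger_gap: 0.0006
[ 0.48264223 -0.1253972   0.23490371] [ 0.07981145 -0.36344472  0.49250243]
[([0.5151, -0.1115, 0.1249], 0.81)]
```

```bash
python3 -m pendant '{"dp":[[0,0,1.5],[0,-0.2,1.5],[0,-0.3,1.5],[0,-0.3,1.2],[0,-0.2,1.0],[0,-0.1,0.5],[0,0,0.3],[0,0,0.1]],"turn":[[0,0,0],[0,0,0],[0,0,0],[0,0,0],[0,0,0],[0,0,0],[0,0,0],[0,0,0]],"jaw":[0,0,0,0,0,0,0,0]}'
```

```text
t: 7.2
eef_pos: [0.4716, -0.1254, 0.1593]
tcp_rot: [0.707, 0.707, -0.0, 0.0]
contact_force: [-3.9, 1.1, 15.4]
finger_gap: -0.0
```

```bash
python3 -m pendant '{"dp":[[0,0,0.1],[0,0,0],[0,0,-1],[0,0,-2],[0,0,-3],[0,0,-3],[0,0,-3],[0,0,0]],"turn":[[0,0,0],[0,0,0],[0,0,0],[0,0,0],[0,0,0],[0,0,0],[0,0,0],[0,0,0]],"jaw":[0,0,0,0,0,0,0,0]}'
cat > look.py <<'E'
from plant import r
from h import world
import cv2,sys,numpy as np
s=r.get_state();print(s["t"],s["eef_pos"],s["contact_force"])
for c in ("top","scene"):
    p=r.get_image(c);P,ok=world(p)
    m=ok&(abs(P[...,0]-.48)<.022)&(abs(P[...,1]+.125)<.02)&(P[...,2]<.17)&(P[...,2]>.03)
    print(c,m.sum(),np.percentile(P[m][:,2],[10,50,90]).round(4) if m.any() else 0)
    if c=="scene": cv2.imwrite(sys.argv[1],p["pixels"][:,:,::-1])
E
python3 look.py pics/s3.png
```

```text
t: 8.2
eef_pos: [0.472, -0.1256, 0.2792]
tcp_rot: [0.707, 0.707, 0.001, 0.002]
contact_force: [0.6, -0.4, -0.4]
finger_gap: 0.0006
8.2 [ 0.47201528 -0.12556653  0.27918769] [ 0.6208988  -0.41240887 -0.37778375]
top 93 [0.0916 0.0957 0.0987]
scene 294 [0.0744 0.0955 0.0979]
```

View pics/s3.png

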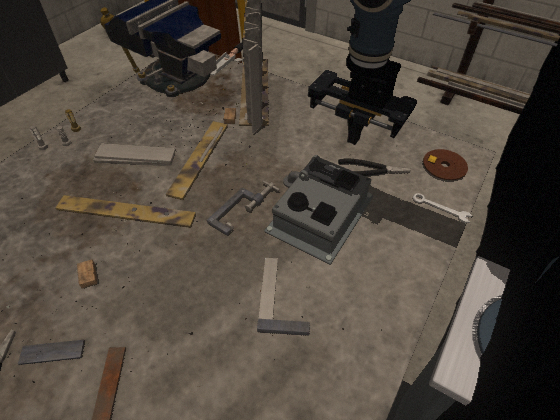

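The scene view shows the paddle lying level on the box at about (340,175). Depth puts its pad at 96 mm, so it is latched. Next I'll press test.

```bash
python3 -m pendant '{"dp":[[3.5,2,0],[3.5,2,0],[3.6,2.2,0],[0,0,3],[0,0,3],[0,0,3],[0,0,1],[0,0,0]],"turn":[[0,0,0],[0,0,0],[0,0,0],[0,0,0],[0,0,0],[0,0,0],[0,0,0],[0,0,0]],"jaw":[0,0,0,0,0,0,0,0]}'
```

```text
t: 9.3
eef_pos: [0.5327, -0.0195, 0.1764]
tcp_rot: [0.707, 0.707, -0.001, -0.001]
contact_force: [0.1, 0.5, 0.4]
finger_gap: 0.0006
```

```bash
python3 -m pendant '{"dp":[[0,0,0.7],[0,0,0.7],[0,0,0.5],[0,0,0.3],[0,0,0.2],[0,0,0],[0,0,0],[0,0,0]],"turn":[[0,0,0],[0,0,0],[0,0,0],[0,0,0],[0,0,0],[0,0,0],[0,0,0],[0,0,0]],"jaw":[0,0,0,0,0,0,0,0]}'
```

```text
t: 10.3
eef_pos: [0.534, -0.0194, 0.1574]
tcp_rot: [0.707, 0.707, -0.0, 0.002]
contact_force: [-9.7, -0.5, 31.4]
finger_gap: 0.0005
```

```bash
python3 -m pendant '{"dp":[[0,0,-1],[0,0,-2],[0,0,-3],[0,0,-3],[0,-3,-3],[0,-3.5,-1],[0,0,0],[0,0,0]],"turn":[[0,0,0],[0,0,0],[0,0,0],[0,0,0],[0,0,0],[0,0,0],[0,0,0],[0,0,0]],"jaw":[0,0,0,0,0,0,0,0]}'
python3 look.py pics/s4.png; python3 - <<'E'
from plant import r
import cv2
a=r.get_image("wrist")["pixels"][:,:,::-1]; b=cv2.resize(a[100:260,180:460],(560,320)); s=cv2.imread("pics/s4.png")[130:280,200:420]
cv2.imwrite("pics/c4.png",cv2.vconcat([b,cv2.resize(s,(560,280))[:275]]))
E
```

```text
t: 11.3
eef_pos: [0.4685, -0.0197, 0.2831]
tcp_rot: [0.707, 0.707, 0.0, 0.0]
contact_force: [0.1, -0.7, -0.2]
finger_gap: 0.0004
11.3 [ 0.46851907 -0.01968975  0.28312716] [ 0.09031178 -0.6561952  -0.23426916]
top 34 [0.1362 0.1449 0.1532]
scene 438 [0.0732 0.0898 0.1514]
```

View pics/c4.png

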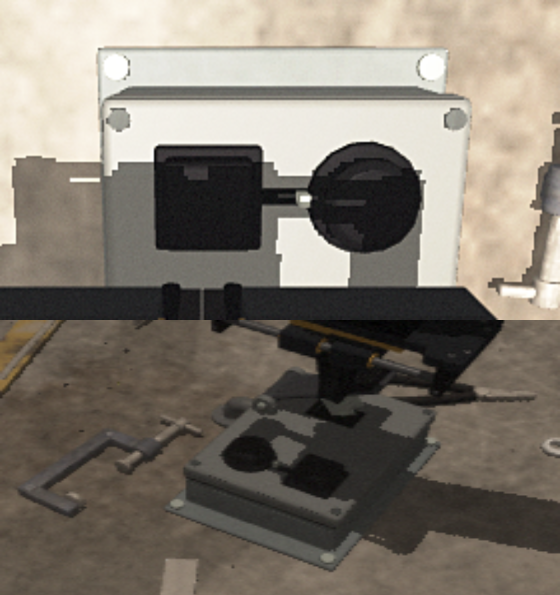

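The pointer at (305,198) is back at the test side and the pad is up at 145 mm, so the trip worked. Next I'll reset and latch again.

```bash
python3 -m pendant '{"dp":[[0,0,3],[0,0,3],[0,0,3],[0,0,2],[0,0,1.2],[0,0,0.6],[0,0,0.2],[0,0,0]],"turn":[[0,0,0],[0,0,0],[0,0,0],[0,0,0],[0,0,0],[0,0,0],[0,0,0],[0,0,0]],"jaw":[0,0,0,0,0,0,0,0]}'
python3 -m pendant '{"dp":[[0,0,0],[0,0,-1],[0,0,-2],[0,0,-3],[0,0,-4],[0,0,-3],[0,0,0],[0,0,0]],"turn":[[0,0,0],[0,0,0],[0,0,0],[0,0,0],[0,0,0],[0,0,0],[0,0,0],[0,0,0]],"jaw":[0,0,0,0,0,0,0,0]}'
python3 - <<'E'
from plant import r
import cv2
a=r.get_image("wrist")["pixels"][:,:,::-1]; cv2.imwrite("pics/w5.png",cv2.resize(a[100:260,180:460],(560,320)))
E
```

```text
t: 12.45
eef_pos: [0.468, -0.019, 0.1572]
tcp_rot: [0.707, 0.707, -0.002, 0.001]
contact_force: [-15.0, -0.4, 41.5]
finger_gap: 0.0006
t: 13.45
eef_pos: [0.4679, -0.0196, 0.2827]
tcp_rot: [0.707, 0.707, -0.0, -0.0]
contact_force: [-0.1, 0.2, 0.0]
finger_gap: 0.0003
```

View pics/w5.png

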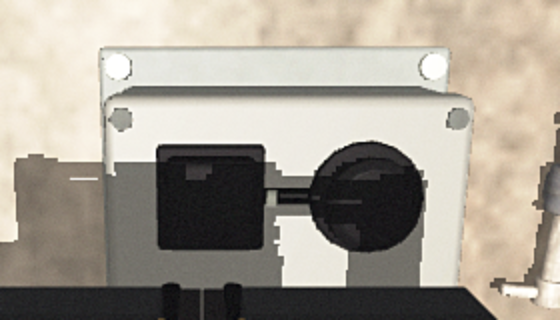

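The pointer at (270,198) is at the reset side, so the shaft is set again. Now I'll latch the paddle.

```bash
python3 -m pendant '{"dp":[[-3.5,0.5,0],[-3.5,0.5,0],[-3.6,0.5,0],[0,0,2],[0,0,2],[0,0,0.8],[0,0,0],[0,0,0]],"turn":[[0,0,0],[0,0,0],[0,0,0],[0,0,0],[0,0,0],[0,0,0],[0,0,0],[0,0,0]],"jaw":[0,0,0,0,0,0,0,0]}'
python3 -m pendant '{"dp":[[0,0,1.5],[0,-0.2,1.5],[0,-0.3,1.5],[0,-0.3,1.2],[0,-0.2,1.0],[0,-0.1,0.5],[0,0,0.3],[0,0,0.1]],"turn":[[0,0,0],[0,0,0],[0,0,0],[0,0,0],[0,0,0],[0,0,0],[0,0,0],[0,0,0]],"jaw":[0,0,0,0,0,0,0,0]}'
```

```text
t: 14.5
eef_pos: [0.4836, -0.1253, 0.2357]
tcp_rot: [0.707, 0.707, 0.0, 0.0]
contact_force: [-0.1, -0.3, -0.6]
finger_gap: -0.0
t: 15.5
eef_pos: [0.4723, -0.1255, 0.1595]
tcp_rot: [0.707, 0.707, -0.0, 0.0]
contact_force: [-1.9, -0.8, 8.6]
finger_gap: 0.0004
```

```bash
python3 -m pendant '{"dp":[[0,0,0.1],[0,0,0.1],[0,0,-1],[0,0,-2],[0,0,-3],[0,0,-4],[0,0,-4],[0,0,0]],"turn":[[0,0,0],[0,0,0],[0,0,0],[0,0,0],[0,0,0],[0,0,0],[0,0,0],[0,0,0]],"jaw":[0,0,0,0,0,0,0,0]}'
python3 -m pendant '{"dp":[[0,0,0],[0,0,0],[0,0,0],[0,0,0],[0,0,0],[0,0,0],[0,0,0],[0,0,0]],"turn":[[0,0,0],[0,0,0],[0,0,0],[0,0,0],[0,0,0],[0,0,0],[0,0,0],[0,0,0]],"jaw":[0,0,0,0,0,0,0,0]}'
python3 look.py pics/s6.png; python3 - <<'E'
from plant import r
p=r.get_image("top")
for n in ("pliers","try_square","c_clamp"): print(n,r.boxes_of(n,p)[0]["point"])
E
```

```text
t: 16.5
eef_pos: [0.4736, -0.1255, 0.3002]
tcp_rot: [0.707, 0.707, 0.001, 0.003]
contact_force: [0.6, -0.0, 0.1]
finger_gap: 0.0003
t: 17.5
eef_pos: [0.4722, -0.1255, 0.2973]
tcp_rot: [0.707, 0.707, 0.0, 0.0]
contact_force: [-0.2, -0.4, -0.6]
finger_gap: 0.0004
17.5 [ 0.47218722 -0.12551502  0.29731614] [-0.23469279 -0.36944562 -0.58044086]
top 121 [0.0918 0.0959 0.0983]
scene 299 [0.0741 0.0955 0.0977]Traceback (most recent call last):
  File "<stdin>", line 3, in <module>
IndexError: list index out of range
```

View pics/s6.png

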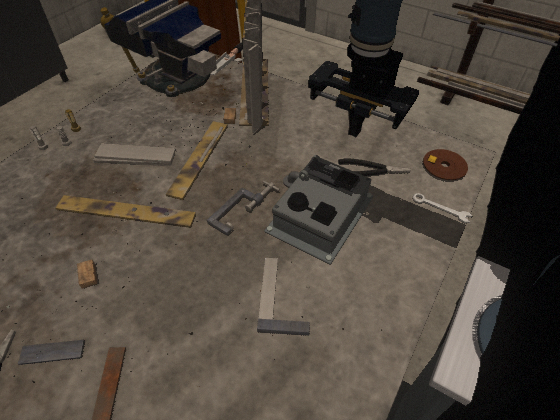

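The paddle is level and latched at 96 mm, at about (340,175). The tools are where they were in the earlier scene view, and the robot is clear.

```bash
python3 -c "
from plant import r
print(r.job_done())"
```

```text
the job is handed in; nothing more can be done
None
```

The trip test is done and handed in at about 17.6 s, with the paddle latched down and the robot clear of everything. I pressed reset, latched the paddle, pressed test so that it tripped, then reset and latched again, pressing one button at a time with shut fingertips.

- **First reset and latch:** the pointer moved to the reset side, and the pad then stayed level at 96 mm.
- **Trip:** the pointer went back to the test side and the pad jumped up to 145 mm.
- **Second reset and latch:** the pointer moved to the reset side again. The pad was still at about 96 mm in both the top and scene cameras a second after I let go.
- **Forces:** the highest reading at the wrist was about 44 N in all, at the end of the second reset press. That was fingertip contact only and is well under the 120 N limit.
- **Tools:** the pliers, try square and clamp look the same in the scene pictures taken after each latching. The last network check of their positions failed because it did not find the pliers in the top picture, so I judged this by eye only.

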